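Fold down the red-handled drawing stand

ROBOT

A 6-joint arm with a two-finger parallel gripper is mounted at the origin on the work surface. World frame = base frame: x ahead of the robot, y to its left, z up, the work surface at z = 0. Lengths are in mm, angles in rad, forces in N, time in s.
With the tool pointing down it reaches from about 300 to 750 mm from the base axis. Payload 8.5 kg.
Tool frame: the origin (TCP) lies at the very end of the fingers, on their centre line; the grasp point (between the pads) lies 19 mm behind it; z points along the fingers, y is the line along which they close (so a half turn about z gives the same grasp; the last joint's range is limited). The gripper opens to 85 mm and grips with 20 to 120 N. Pads are 22 mm wide; open, the fingers measure 114 mm over their backs; the gripper's body (76 mm by 85 mm) begins 54 mm behind the grasp point. The pads swing forward as they close: fully open they stand 13 mm farther back than shut.
Start: joints at [-0.215, 0.381, 1.297, -0, 1.464, -0.215], TCP at [549.982, 0.002, 231.322] pointing down, gripper open.
Joint ranges: [-3.11, 3.11], [-0.89, 2.33], [0.22, 2.48], [-1.42, 4.56], [0.17, 2.85], [-2.88, 2.88]. Speed limits (rad/s): [2.39, 2.39, 3.14, 3.14, 3.14, 3.14].

INTERFACE

Orientations are given as a 3x3 rotation matrix whose columns are the frame's x, y, z axes.
In Python, from cell import ctrl, cams, workorder, status gives the robot as it stands (ctrl), with the cameras (cams), the job (workorder) and the readings (status).
- The arm moves only by the tool advance, called after ">>>" as name([rows], argument=value, ...), one row to a line, values as JSON. Schema: {"type":"object","properties":{"deltas":{"type":"array","items":{"type":"array","items":{"type":"array","items":{"type":"number"},"minItems":5,"maxItems":5},"minItems":1,"maxItems":12},"minItems":1,"maxItems":1},"clamp_n":{"type":"number"},"only":{"type":"string"},"quiet":{"type":"boolean"},"lines":{"type":"string"}},"required":["deltas"],"additionalProperties":false}. deltas is a list that holds a single list of rows (three levels of brackets), with 1 to 12 rows, each of 5 numbers: dx, dy, dz in shares of the most that a row can go, 1 being 62.5 mm, then a turn about the tool's z in shares of pi rad (1.0 is pi rad), then the opening from 0.0 (shut) to 1.0 (fully open); each row shifts and turns the commanded pose from where the row before left it, along the tool's axes as they then stand; what a row does not reach is not made up. A row lasts 1/8 s, in which the tool goes at most 62.5 mm and 0.188 rad, less where a joint would pass 70% of its speed; a pose out of reach is approached as far as the arm can. The fingers move at their own pace and stop on an object; clamp_n is the grip in N (left out, the last holds). Time passes only in rows, so rows that do not move let the fingers close. The tool returns the time, the measured TCP pose, the force, the opening and the grip force at its end. only (a regular expression) keeps the lines of the reply that match it, lines (a string "A,B") keeps lines A to B, and quiet returns only ok. Shift and turn numbers lie between -1 and 1, and a call with a number outside is refused. Input that does not fit is refused with a message, and nothing moves.
- status.state(): the state, without advancing time (a new reading comes with each control period).
- cams.snapshot(name): name is "scene" or "side" or "wrist"; returns a dict with "image" (400x640x3 uint8, red, green, blue), "range_z" (400x640 float32, mm along the optical axis (not along the pixel's ray), 0 where there is no reading), "mtx" (3x3 intrinsics, pixels), "R" (3x3) and "t" (3): a world point X has camera coordinates R X + t. Camera axes: x right, y down, z forward; pixel columns grow to the right and rows downward; lengths in mm; the calibration is good to about 2 mm. A picture is of the moment at which its call begins.
- workorder.job_done(): hands the job in; it is judged then, once.
The state is a dict: "clock": time; "joint_pos": joint angles; "dq": joint speeds; "joint_torque": joint torques, N m; "tcp_pos": TCP position; "eef_rot": TCP orientation; "force": force on the tool from outside, world axes, zero at the start; "wrist_torque": the same for the moment, N m; "width": opening from 0.0 (shut) to 1.0 (fully open); "grasp_force": force on a finger pad.
Only numpy, scipy, OpenCV 4.12 (cv2) and the standard library are available. Lean on these libraries where they do the work, as an engineer would, in place of code of your own. Each camera call takes 0.05 s, during which the arm holds its last target. There are 200 camera calls.

TASK

Fold down the drawing stand with the red handle: lift its board by the handle, through the notches and on past the top one until its pawl tips over, then lay the board down flat. Leave the stand with the yellow handle as it is.

Things in the scene. Friction and masses are not known exactly. Their poses are not given: they have to be found in the camera images.
- red_bar (a point): Centre of the red handle: a round bar 12 mm thick, 110 mm long, parallel to the hinge (its y axis), beyond and above the free edge of a plywood board 240 mm wide. 235 mm from the hinge axis and 35 mm above the board's mid-plane: it runs on a 238 mm circle about the hinge, at board angle + 0.148 rad. Room for open fingers on both sides; it may turn in the pads as the tool stays pointing down.
- red_stand: Fixed teal base of that stand, 270 x 300 x 16 mm; origin under its centre, z up, x from the hinge to the free edge (away from the robot, within 0.15 rad). The hinge axis runs along y, 110 mm from the origin towards -x, 40 mm above the bench. On its +y side a grey pin quadrant turns with the board beside a pawl with a brass ball, up to 190 mm high.
- red_board (a joint): Angle of the red-handled board, rad: 0 flat, stop at 1.40. The pawl props it at 0.21, 0.45, 0.70, 0.94: it can rise but not sink. At 1.13 to 1.25 (slower is sooner) a last long pin throws the pawl over, it stays off and the board can be lowered; raising to 1.30 is sure. Lifting takes 3 to 5 N at the bar plus 2.5 N per rad/s; the hinge is damped: let go, it sinks at about 1 rad/s.
- yellow_bar (a point): Centre of the yellow handle of a second stand, otherwise the same and also propped on a notch: a bystander to be left alone. Either stand may be on the robot's left.

How it is judged (in metres and radians):
On the way:
1. the red-handled board is lifted past its top notch (over 63 degrees) (value of joint red_board above 1.1 rad), for 0.05 s.
At the end, for the whole second after the job is handed in: The red-handled board lies flat (within 5 degrees) and still, and the yellow handle is within 20 mm of where it was (value of joint red_board below 0.09 rad and velocity of joint red_board between -0.05 and 0.05 rad/s and distance of yellow_bar from where it was at the start of the episode below 0.02 m); the robot touches nothing.
It fails at once if the yellow-handled board is moved (its bar by more than 40 mm) (distance of yellow_bar from where it was at the start of the episode above 0.04 m).
It also fails if it takes over 45 s, if anything falls off the work surface, if the arm or the gripper's body presses on something with over 40 N, if the wrist force passes 120 N, or if a joint passes its speed limit or range.

## Working session

There is one attempt and no reset: what is moved stays moved. The work goes in short steps, Python scripts to look and compute and a tool call to move; the robot and the scene stay as the last step left them, time stands still between calls to the robot, and variables do not carry over. Pictures are saved under pics/ and viewed, at most 10 in all, crops included, and the job is handed in when it is done.

```bash
ls; mkdir -p pics; cat > h.py <<'E'
import numpy as np, cv2
from cell import ctrl, cams, workorder, status
def pts(s, mask):
    v,u=np.nonzero(mask & (s["range_z"]>0)); z=s["range_z"][v,u]
    c=np.linalg.inv(s["mtx"])@np.vstack([u*z,v*z,z])
    return (np.array(s["R"]).T@(c-np.array(s["t"]).reshape(3,1))).T,u,v
E
python3 - <<'E'
from h import *
st=status.state(); print(st["eef_rot"],st["tcp_pos"],st["clock"])
for n in ["scene","side"]:
    s=cams.snapshot(n); cv2.imwrite(f"pics/{n}0.png",s["image"][:,:,::-1])
    h=cv2.cvtColor(s["image"],cv2.COLOR_RGB2HSV); H,S,V=h[...,0],h[...,1],h[...,2]
    print(n,"cam",-np.array(s["R"]).T@s["t"])
    for nm,m in dict(red=((H<6)|(H>174))&(S>170)&(V>80),yel=(H>22)&(H<34)&(S>170)&(V>80)).items():
        k,l,stt,c=cv2.connectedComponentsWithStats(m.astype(np.uint8))
        for i in range(1,k):
            if stt[i,4]>40:
                P,u,v=pts(s,l==i); print(nm,stt[i],P.mean(0).round(1) if len(P) else None,P[u<=u.min()+4].mean(0).round(),P[u>=u.max()-4].mean(0).round())
E
```

```text
cell.py
pics
[[-2.08787866e-05  9.99998977e-01 -1.43034203e-03]
 [ 9.99999958e-01  2.12918533e-05  2.88774132e-04]
 [ 2.88804291e-04 -1.43033594e-03 -9.99998935e-01]] [5.49687901e+02 5.89665909e-02 2.30716887e+02] 0.0
scene cam [1084.28798951 -286.89652932  533.44812665]
red [401 107  57  34 463] [525.5 229.2 208.9] [520. 173. 184.] [530. 283. 214.]
red [617 218  23  25 390] [799.6 543.   30.4] [785. 539.  20.] [809. 548.  32.]
yel [167 198  79  24 170] [ 590.8 -225.4  177.3] [ 592. -275.  177.] [ 589. -168.  177.]
side cam [ 379.60488112 -577.99813809  520.62211397]
red [293  82  21  55 268] [512.9 213.  186.7] [510. 319. 170.] [518. 163. 192.]
red [364 102   7  13  63] [761.1 487.1  55.9] [782. 547.  29.] [751. 449.  75.]
yel [ 360  205   72  120 1748] [ 568.6 -237.1  150.4] [ 552. -115.  131.] [ 586. -279.  177.]
```

View pics/scene0.png

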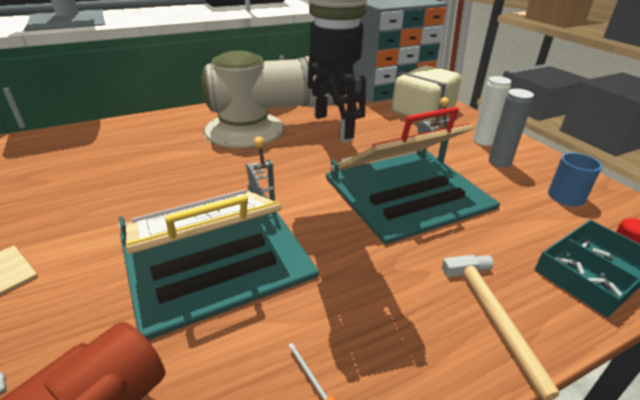

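View pics/side0.png

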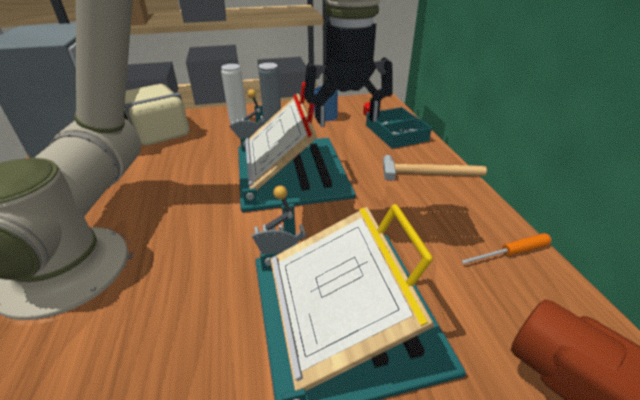

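The scene view shows the red-handled stand on the robot's left (bar about (405,122)–(455,110)) and the yellow one on its right (bar about (168,215)–(245,203)). Both are propped. Next I measure the red bar and the base yaw.

```bash
python3 - <<'E'
from h import *
for n in ["scene","side"]:
    s=cams.snapshot(n)
    h=cv2.cvtColor(s["image"],cv2.COLOR_RGB2HSV); H,S,V=h[...,0],h[...,1],h[...,2]
    m=((H<6)|(H>174))&(S>150)&(V>70)
    P,u,v=pts(s,m); ok=(abs(P[:,0]-530)<60)&(abs(P[:,1]-229)<90)&(P[:,2]>190)
    P=P[ok]; print(n,len(P))
    med=np.median(P,0); print("bar med",med.round(1),"mid y",(P[:,1].min()+P[:,1].max())/2,P[:,1].min(),P[:,1].max())
    top=P[P[:,2]>med[2]-6]; l=cv2.fitLine(top.astype(np.float32),cv2.DIST_HUBER,0,.01,.01).ravel(); print("line",l.round(3))
    t=(H>80)&(H<100)&(S>120)
    P,u,v=pts(s,t); ok=(abs(P[:,2]-16)<5)&(P[:,0]>300)&(P[:,0]<700)&(P[:,1]>20)&(P[:,1]<450); P=P[ok]
    r=cv2.minAreaRect(P[:,:2].astype(np.float32)); print("base",r,len(P))
E
```

```text
scene 414
bar med [528.8 227.4 219.2] mid y 229.911170533624 170.60174918027607 289.2205918869719
line [2.60000e-02 1.00000e+00 1.10000e-02 5.29515e+02 2.25880e+02 2.20917e+02]
base ((481.8807067871094, 240.6380615234375), (289.2713317871094, 257.8803405761719), 89.27467346191406) 1015
side 89
bar med [520.9 174.  204.6] mid y 229.67230244531277 168.90062362636178 290.44398126426375
line [-4.00000e-03  9.99000e-01  4.10000e-02  5.21573e+02  2.20312e+02
  2.08920e+02]
base ((476.11083984375, 235.75479125976562), (289.578369140625, 261.89044189453125), 89.12232208251953) 3050
```

The manual's scale: shifts go in shares of 62.5 mm and turns go in shares of pi rad. Converting my numbers, 46 mm is 0.736, -30 mm is -0.48.

>>> advance([
  [[0,0,-0.48,0,1],[0.736,-0.08,0,0,1],[0.736,-0.08,0,0,1],[0.736,-0.08,0,0,1],[0.736,-0.08,0,0,1],[0.736,-0.08,0,0,1],[0,0,0,0,1],[0,0,0,0,1]],
], clamp_n=60)

```text
clock: 1.2
tcp_pos: [525.0, 229.6, 261.1]
eef_rot: [[-0.0, 1.0, -0.0], [1.0, 0.0, -0.0], [-0.0, -0.0, -1.0]]
force: [0.5, 0.1, -0.1]
width: 1.003
grasp_force: 0.0
```

```bash
python3 - <<'E'
from h import *
s=cams.snapshot("wrist"); cv2.imwrite("pics/w1.png",s["image"][:,:,::-1])
h=cv2.cvtColor(s["image"],cv2.COLOR_RGB2HSV); H,S,V=h[...,0],h[...,1],h[...,2]
m=((H<6)|(H>174))&(S>150)&(V>70)
P,u,v=pts(s,m); ok=(abs(P[:,0]-530)<60)&(abs(P[:,1]-229)<90)&(P[:,2]>200)
P=P[ok]; print(len(P))
if len(P): print(np.median(P,0),P.min(0),P.max(0)); print(cv2.fitLine(P.astype(np.float32),cv2.DIST_HUBER,0,.01,.01).ravel())
E
```

```text
3637
[523.68322402 243.60609808 222.06757544] [514.33205397 174.76072692 200.05501694] [530.06893475 293.45882372 224.90607602]
[ 1.6264757e-02  9.9985075e-01 -5.8330703e-03  5.2367108e+02
  2.3831300e+02  2.2215004e+02]
```

View pics/w1.png

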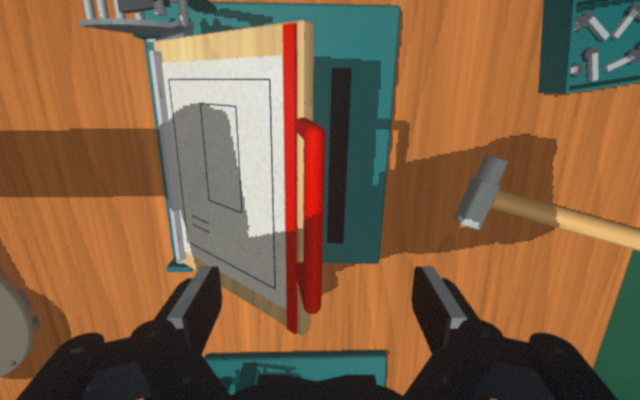

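The wrist view shows the bar between the open fingers, running (312,125)–(313,310), with clear room on both sides. Descend and close.

Scaled: 32 mm is 0.512, 30 mm is 0.48.

>>> advance([
  [[0,0,0.48,0,1],[0,0,0.512,0,1],[0,0,0,0,0],[0,0,0,0,0],[0,0,0,0,0],[0,0,0,0,0]],
], clamp_n=60)

```text
clock: 2.0
tcp_pos: [524.5, 230.0, 199.9]
eef_rot: [[0.0, 1.0, -0.001], [1.0, -0.0, 0.0], [0.0, -0.001, -1.0]]
force: [-15.3, 0.5, -8.6]
width: 0.143
grasp_force: 7.7
```

Scaled: -10.7 mm is -0.1712, -10.5 mm is -0.168.

>>> advance([
  [[0,-0.144,-0.128,0,0],[0,-0.16,-0.112,0,0],[0,-0.16,-0.112,0,0],[0,-0.16,-0.096,0,0],[0,-0.168,-0.088,0,0],[0,-0.1712,-0.0832,0,0],[0,0,0,0,0]],
])

```text
clock: 2.88
tcp_pos: [465.1, 230.9, 240.8]
eef_rot: [[-0.001, 1.0, 0.006], [1.0, 0.001, 0.003], [0.003, 0.006, -1.0]]
force: [4.9, 5.3, 7.2]
width: 0.113
grasp_force: 59.2
```

Scaled: -12.9 mm is -0.2064, -11.5 mm is -0.184.

>>> advance([
  [[0,-0.176,-0.072,0,0],[0,-0.1792,-0.0672,0,0],[0,-0.1824,-0.0528,0,0],[0,-0.184,-0.048,0,0],[0,-0.2064,-0.0368,0,0],[0,-0.2064,-0.032,0,0],[0,-0.048,0,0,0],[0,0,0,0,0],[0,0,0,0,0]],
])

```text
clock: 4.0
tcp_pos: [392.3, 232.0, 261.0]
eef_rot: [[-0.001, 1.0, 0.01], [1.0, 0.001, 0.006], [0.006, 0.01, -1.0]]
force: [3.4, 10.2, 16.0]
width: 0.112
grasp_force: 62.3
```

```bash
python3 - <<'E'
from h import *
for n in ["side"]:
    s=cams.snapshot(n); cv2.imwrite(f"pics/{n}2.png",s["image"][:,:,::-1])
E
```

```text
(no output)
```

View pics/side2.png

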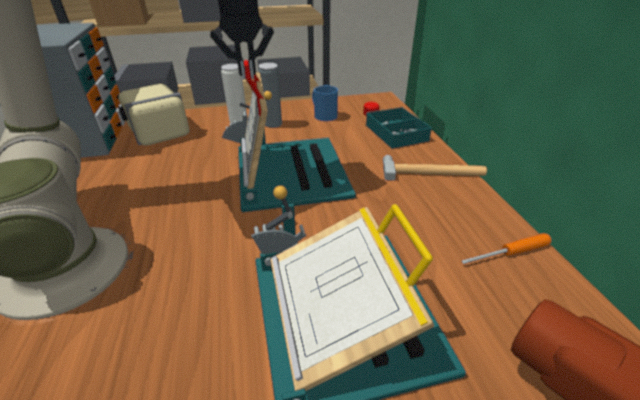

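The board is near upright, about 1.32 rad. The brass ball, now at (267,95), has gone over to the far side, so the pawl has tipped. I'll lower it a little and check that nothing resists.

Scaled: 13.5 mm is 0.216, 11.4 mm is 0.1824.

>>> advance([
  [[-0.0032,0.216,0.032,0,0],[-0.0032,0.216,0.04,0,0],[-0.0032,0.184,0.048,0,0],[-0.0032,0.1824,0.0528,0,0],[-0.0032,0.1776,0.0672,0,0],[-0.0032,0.1776,0.072,0,0],[-0.0032,0.1696,0.0832,0,0],[-0.0032,0.1696,0.088,0,0],[-0.0032,0.16,0.1008,0,0],[-0.0032,0.16,0.1056,0,0],[0,0,0,0,0]],
])

```text
clock: 5.42
tcp_pos: [504.1, 229.9, 215.1]
eef_rot: [[-0.001, 1.0, 0.001], [1.0, 0.001, 0.004], [0.004, 0.001, -1.0]]
force: [2.2, 10.4, 1.8]
width: 0.113
grasp_force: 63.9
```

Scaled: 21.9 mm is 0.3504, 20.9 mm is 0.3344.

>>> advance([
  [[-0.0032,0.2992,0.2368,0,0],[-0.0032,0.272,0.2656,0,0],[-0.0032,0.2464,0.2912,0,0],[-0.0032,0.2144,0.3136,0,0],[-0.0032,0.1824,0.3344,0,0],[-0.0032,0.1488,0.3504,0,0],[0,0,0,0,0],[0,0,0,0,0]],
])

```text
clock: 6.42
tcp_pos: [588.9, 228.0, 102.7]
eef_rot: [[-0.0, 1.0, -0.0], [1.0, 0.0, 0.002], [0.002, -0.0, -1.0]]
force: [1.7, 6.4, -1.2]
width: 0.113
grasp_force: 59.9
```

>>> advance([
  [[0,0.0592,0.1792,0,0],[0,0.0528,0.1824,0,0],[0,0.0416,0.1888,0,0],[0,0.0352,0.176,0,0],[0,0,0,0,0],[0,0,0,0,0]],
])

```text
clock: 7.18
tcp_pos: [599.3, 227.9, 61.3]
eef_rot: [[-0.001, 1.0, -0.001], [1.0, 0.001, 0.001], [0.001, -0.001, -1.0]]
force: [-16.6, 1.2, 31.4]
width: 0.111
grasp_force: 62.2
```

Scaled: -3 mm is -0.048.

>>> advance([
  [[0,0,-0.048,0,0],[0,0,0,0,1],[0,0,0,0,1],[0,0,0,0,1],[0,0,0,0,1],[0,0,0,0,1]],
])

```text
clock: 7.92
tcp_pos: [601.2, 226.8, 59.7]
eef_rot: [[0.0, 1.0, -0.0], [1.0, -0.0, -0.0], [-0.0, -0.0, -1.0]]
force: [-0.2, 0.3, 0.7]
width: 1.0
grasp_force: 0.0
```

```bash
python3 - <<'E'
from h import *
s=cams.snapshot("scene"); cv2.imwrite("pics/scene3.png",s["image"][:,:,::-1])
E
```

```text
(no output)
```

View pics/scene3.png

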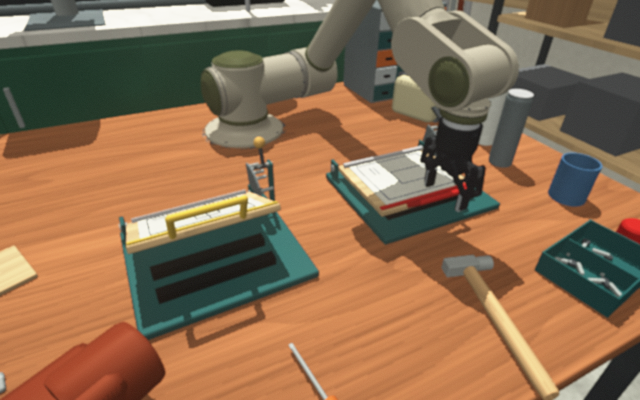

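The board lies flat around (400,180), the fingers are open astride the bar, and the yellow stand is unchanged. Retreat straight up and verify.

Scaled: -50 mm is -0.8, -40 mm is -0.64.

>>> advance([
  [[0,0,-0.32,0,1],[0,0,-0.64,0,1],[0,0,-0.8,0,1],[0,0,-0.8,0,1],[0,0,0,0,1],[0,0,0,0,1],[0,0,0,0,1]],
])

```text
clock: 8.85
tcp_pos: [600.8, 226.7, 218.2]
eef_rot: [[0.0, 1.0, -0.003], [1.0, -0.0, -0.001], [-0.001, -0.003, -1.0]]
force: [0.1, 0.9, 0.1]
width: 1.0
grasp_force: 0.0
```

```bash
python3 - <<'E'
from h import *
for n in ["scene","wrist"]:
    s=cams.snapshot(n); cv2.imwrite(f"pics/{n}4.png",s["image"][:,:,::-1])
    h=cv2.cvtColor(s["image"],cv2.COLOR_RGB2HSV); H,S,V=h[...,0],h[...,1],h[...,2]
    for nm,m,y in [("red",((H<6)|(H>174))&(S>150)&(V>70),228),("yel",(H>22)&(H<34)&(S>170)&(V>80),-225)]:
        P,u,v=pts(s,m); P=P[(abs(P[:,1]-y)<90)&(P[:,0]<680)]
        if len(P): print(n,nm,len(P),P.mean(0).round(1),"top z",np.percentile(P[:,2],[50,95]).round(1))
E
```

```text
scene red 593 [585.3 219.6  66.3] top z [74.2 82.7]
scene yel 204 [ 589.6 -220.8  175.2] top z [177.7 179.3]
wrist red 4367 [577.2 236.9  63.7] top z [60.9 81.3]
```

View pics/scene4.png

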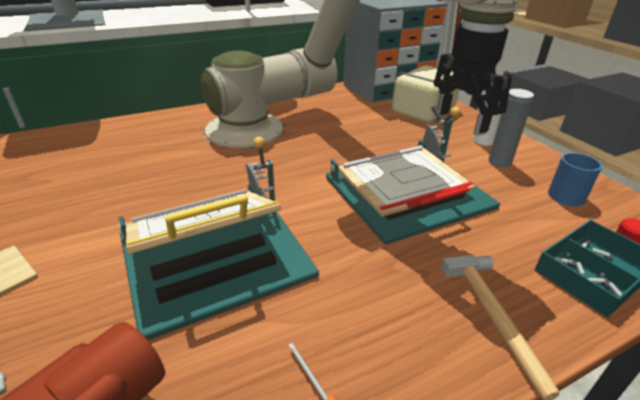

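The red board is flat: the bar's top is at about 81 mm, as expected when flat. The yellow bar is unmoved at (168–245, ~205), and the gripper is clear.

```bash
python3 -c "
from cell import ctrl, cams, workorder, status
print(workorder.job_done())"
```

```text
the job is handed in; nothing more can be done
None
```

The red-handled board was lifted to about 1.32 rad, its pawl tipped over, and it now lies flat; the yellow stand was not touched, and the job is handed in (no verdict was returned).

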